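Dial open the garage lockbox

ROBOT

A 6-joint arm with a two-finger parallel gripper is mounted at the origin on the work surface. World frame = base frame: x ahead of the robot, y to its left, z up, the work surface at z = 0. Lengths are in mm, angles in rad, forces in N, time in s.
With the tool pointing down it reaches from about 300 to 775 mm from the base axis. Payload 14.6 kg.
Tool frame: the origin (TCP) lies at the very end of the fingers, on their centre line; the grasp point (between the pads) lies 19 mm behind it; z points along the fingers, y is the line along which they close (so a half turn about z gives the same grasp; the last joint's range is limited). The gripper opens to 94 mm and grips with 3 to 60 N. Pads are 16 mm wide; open, the fingers measure 119 mm over their backs; the gripper's body (75 mm by 177 mm) begins 78 mm behind the grasp point.
Start: joints at [-1.322, 0.3, 1.521, -0, 1.321, -0.067], TCP at [170.81, -522.794, 205.446] pointing down, gripper open.
Joint ranges: [-3.03, 3.03], [-0.79, 2.21], [0.23, 2.52], [-1.04, 4.18], [0, 3.07], [-2.55, 2.55]. Speed limits (rad/s): [2.22, 2.22, 2.57, 3.14, 3.14, 3.14].

INTERFACE

Orientations are given as [roll, pitch, yaw] about the fixed x, y, z axes, in that order (R = Rz(yaw) Ry(pitch) Rx(roll)).
In Python, from cell import manip gives the robot as it stands. The module is installed in compiled form; this text tells all that it offers.
- The arm moves only by the shell command python3 -m inch 'ROWS' [FORCE]. ROWS is JSON, a list of rows, each an object of numbers: "gripper": the opening, from 0 (shut) to 1 (fully open); "dx", "dy", "dz": the shift along the world's x, y, z in m; "wx", "wy", "wz": the turn, a rotation vector about the world's x, y, z in degrees. A call has exactly 5 rows; each row is the pose to reach, as a shift and turn from the pose commanded when the call began; what a row does not reach only later rows make up. A row lasts 1/12 s, in which the tool goes at most 41.7 mm and 7.16 degrees, less where a joint would pass 70% of its speed; a pose out of reach is approached as far as the arm can. A call with a gripper value outside its range is refused whole. The fingers move at their own pace and stop on an object; FORCE is the grip in N (left out, the last holds). Time passes only in rows, so rows that repeat a pose let the fingers close, or fill a call up. It gives the time, the measured TCP pose, the force, the opening and the grip force at its end, in the units of the state.
- manip.read_state(): the state, without advancing time (a new reading comes with each control period).
- manip.camera(name): name is "scene" or "side" or "wrist"; returns the picture (400x640x3 uint8, blue, green, red); there is no depth.
- manip.camera_info(name): a dict with "camera_matrix" (3x3 intrinsics, pixels), "R" (3x3) and "t" (3): a world point X has camera coordinates R X + t; the wrist camera has in their place "tool_from_camera" (4x4, takes a point from camera to tool coordinates, whose origin is the TCP and whose axes are the flange's). Camera axes: x right, y down, z forward; pixel columns grow to the right and rows downward; lengths in mm; the calibration is good to about 2 mm. A picture is of the moment at which its call begins: read the wrist's pose just before it. camera_info takes no time and is no camera call.
- manip.sign_off(): hands the job in; it is judged then, once.
The state is a dict: "clock": time; "joints": joint angles; "qd": joint speeds; "effort": joint torques, N m; "eef_pos": TCP position; "eef_rot": TCP orientation; "wrist_force": force on the tool from outside, world axes, zero at the start; "moment": the same for the moment, N m; "finger_gap": finger opening in mm; "finger_force": force on a finger pad.
Only numpy, scipy, OpenCV 4.12 (cv2) and the standard library are available. Lean on these libraries where they do the work, as an engineer would, in place of code of your own. Each camera call takes 0.05 s, during which the arm holds its last target. There are 200 camera calls.

TASK

Open the grey lockbox on the paint bench. Turn its dial by the spinner post: clockwise past 4 once and stop at 4 the second time, then anticlockwise past 9 once and stop at 9 the second time, then slowly clockwise again until the latch drops and the dial comes up against it, somewhere between 1 and 4; stop there, do not force the lock. Then slide the cover back all the way, let go, and leave the other things on the bench and box where they are.

Things in the scene. Friction and masses are not known exactly. Their poses are not given: they have to be found in the camera images.
- lockbox: grey painted steel lockbox fixed to the bench, 260 (x) x 300 (y) x 100 mm high; origin at the centre of its underside, x to its rear (away from the robot at yaw 0), y to its left. Dial at the left front of its top, sliding cover at the right front between two rails 10 mm high along x. It is opened again from the start, if misdialled, with 3 passes of 4 in place of 1.
- dial_center (a point): point on the dial's vertical axis, at the top face of the dark steel disc (radius 46 mm): x -40, y +75, z +112 mm in the box's frame. A flat aluminium ring of radius 64 mm lies round the disc.
- tick0 (a point): the middle of the wide black tick, number 0, on the aluminium ring, 55 mm from the dial's axis towards the box's +x. 12 ticks stand round the ring as on a clock face; the other numbers, 1 to 11, are thin ticks that follow clockwise seen from above, 30 degrees apart: 3 lies towards the box's -y, 9 towards +y.
- dial (a joint): dial angle in rad, positive clockwise from above, counted on over full turns; number n is n x 0.5236 plus whole turns; 0 = post at the wide tick. Starts within 1 rad of 0. Turns without limit, drag about 0.05 Nm (1.5 N at the post). It carries two hidden wheels with nearly a turn of play, so passes and directions count; stop at 4 and at 9 to within a third of a division (10 degrees).
- spinner_grip (a point): the middle of the spinner post, the dial's pointer: upright black knob, 15 mm in diameter, 34 mm from the dial's axis, its top 36 mm and this point 24 mm above the disc's top face. It spins freely on its own axis: grip it from above and carry it round the dial's axis without turning the gripper. Nothing else near it stands as high.
- latch: spring latch inside; its brass pin, 7 mm thick, stands 4 mm out of a slot between dial and cover. Origin at y +44 mm in the box's frame; dropped, 10 mm nearer the dial (y +54). It drops between 1 and 4, a place that differs each time, and then stops the dial dead: turn there at 20 mm/s or less at the post and stop once about 5 N is felt. More than 20 N on it (15 N at the post) forces the lock.
- cover (a joint): how far the steel cover (114 x 112 x 6 mm) is slid back towards the box's +x, in m: 0 closed, 0.105 against its stop. It stays where it is left; sliding it takes about 2 to 4 N once the latch has dropped. With the latch up it is barred.
- cover_grip (a point): centre of the cover's handle: a dark steel bar 12 mm thick (box x), 12 mm high, 70 mm long (box y) on two 10 mm posts 60 mm apart. With the cover closed it is at x -80, y -85, z +141 mm in the box's frame; the cover's top face is 34 mm below it. Grip it from above, between the posts.
- tape: roll of blue tape, 72 mm across, 24 mm high, lying on the deck's left rear; origin at the centre of its underside
- cup: small aluminium cup, 36 mm across, 35 mm high, on the deck behind the dial; origin at the centre of its underside
- jug: white plastic jar, 90 mm across, 190 mm high, on the bench to the right; origin at the centre of its underside
- can: paint can, 100 mm across, 120 mm high, on the bench to the left; origin at the centre of its underside
- brush: paint brush lying on the bench to the near left
- scraper: scraper lying on the bench to the near right

How it is judged:
By the outcome, as a careful person would: the job done as asked, in the order asked, and still so for the second after the job is handed in, with the robot touching nothing.
It also fails if it takes over 72 s, if anything falls off the work surface, if the arm or the gripper's body presses on something with over 40 N, if the wrist force passes 120 N, or if a joint passes its speed limit or range.

## Working session

There is one attempt and no reset: what is moved stays moved. The work goes in short steps, Python scripts to look and compute and a shell command to move; the robot and the scene stay as the last step left them, time stands still between calls to the robot, and variables do not carry over. Pictures are saved under pics/ and viewed, at most 10 in all, crops included, and the job is handed in when it is done.

```bash
mkdir -p pics
python3 - <<'E'
from cell import manip
import cv2,numpy as np
np.set_printoptions(precision=4,suppress=True)
s=manip.read_state(); print(s)
for n in ("scene","side","wrist"):
    im=manip.camera(n); cv2.imwrite(f"pics/{n}0.png",im); print(n,manip.camera_info(n))
E
```

```text
{'clock': 0.0, 'joints': array([-1.3215,  0.3005,  1.5216,  0.    ,  1.3207, -0.0666]), 'qd': array([ 0.0007, -0.0004, -0.0013, -0.0003,  0.0008,  0.0008]), 'effort': array([  0.0002, -53.1811, -35.2739,   0.0707,   0.0244,  -0.0001]), 'eef_pos': array([ 170.7752, -522.5274,  204.8851]), 'eef_rot': array([-3.1404, -0.0001,  0.3159]), 'wrist_force': array([-0.3768,  0.4199, -0.6221]), 'moment': array([ 0.0198,  0.0077, -0.0202]), 'finger_force': 0.0, 'finger_gap': 93.82333906216655}
scene {'camera_matrix': array([[464.2782,   0.    , 321.9107],
       [  0.    , 464.2782, 188.839 ],
       [  0.    ,   0.    ,   1.    ]]), 'R': array([[ 0.6289,  0.7773, -0.0164],
       [ 0.5318, -0.4454, -0.7203],
       [-0.5672,  0.4443, -0.6934]]), 't': array([-311.5367, -182.6988, 1825.8913])}
side {'camera_matrix': array([[369.4454,   0.    , 316.6974],
       [  0.    , 369.4454, 199.4469],
       [  0.    ,   0.    ,   1.    ]]), 'R': array([[-0.8768, -0.4806, -0.0128],
       [-0.2364,  0.4542, -0.8589],
       [ 0.4186, -0.7501, -0.5119]]), 't': array([432.4807, 194.9895, 890.6091])}
wrist {'camera_matrix': array([[310.3718,   0.    , 318.4494],
       [  0.    , 310.3718, 200.5402],
       [  0.    ,   0.    ,   1.    ]]), 'tool_from_camera': array([[  -0.0004,   -0.9653,   -0.261 ,   75.109 ],
       [   1.    ,   -0.0004,   -0.0003,    0.6279],
       [   0.0001,   -0.261 ,    0.9653, -179.5729],
       [   0.    ,    0.    ,    0.    ,    1.    ]])}
```

View pics/scene0.png

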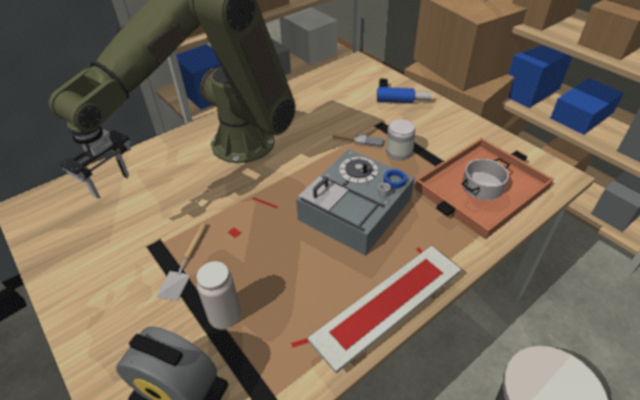

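View pics/side0.png

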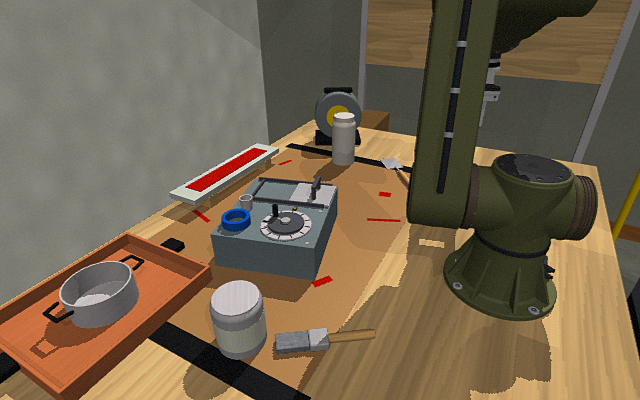

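The scene view shows the lockbox around (355,195), dial at (357,168), and handle at (320,185). The side view shows the dial at (285,222), post at (275,210), and handle at (316,187).

Run:
```python
import cv2
a=cv2.imread("pics/side0.png")[172:277,207:347]; cv2.imwrite("pics/sc.png",cv2.resize(a,None,fx=5.5,fy=5.5,interpolation=cv2.INTER_CUBIC))
a=cv2.imread("pics/scene0.png")[145:253,290:420]; cv2.imwrite("pics/scc.png",cv2.resize(a,None,fx=5.5,fy=5.5,interpolation=cv2.INTER_CUBIC))
```

```text
(no output)
```

View pics/sc.png

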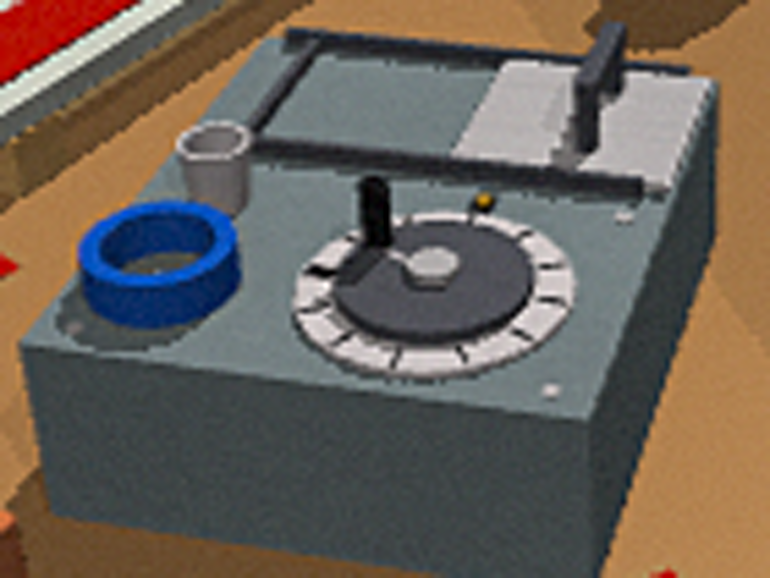

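View pics/scc.png

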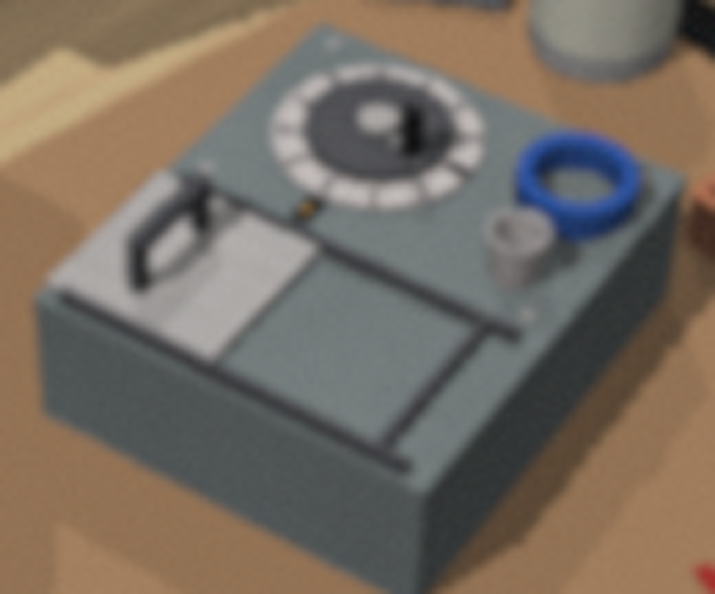

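```bash
cat > h.py <<'E'
from cell import manip
import cv2,numpy as np
from scipy.optimize import least_squares
np.set_printoptions(precision=4,suppress=True)
def proj(n,X):
    c=manip.camera_info(n);p=c["camera_matrix"]@(c["R"]@X+c["t"]);return p[:2]/p[2]
def b2w(q,P):
    c,s=np.cos(q[2]),np.sin(q[2]);x,y,z=P;return np.array([q[0]+c*x-s*y,q[1]+s*x+c*y,z])
def post(th,h=36): return np.array([-40+34*np.cos(th),75-34*np.sin(th),112+h])
E
cat > fit.py <<'E'
from h import *
o={"side":(207,172),"scene":(290,145)}
D=[("side",(130,150,100),(22,345)),("side",(-130,150,100),(590,420)),("side",(-130,-150,100),(718,82)),("side",(130,150,0),(52,513)),("side",(-40,75,112),(433,280)),
("scene",(130,-150,100),(425,492)),("scene",(-130,-150,100),(40,298)),("scene",(-130,150,100),(325,25)),("scene",(130,150,100),(685,180)),("scene",(-130,-150,0),(47,410)),("scene",(-40,75,112),(380,130))]
px=lambda n,u:(np.array(u)+.5)/5.5-.5+o[n]
T=[("side",(374,185)),("scene",(411,108))]
def f(q):
    r=[proj(n,b2w(q,np.array(P,float)))-px(n,u) for n,P,u in D]
    r+=[proj(n,b2w(q,post(q[3])))-px(n,u) for n,u in T]
    return np.concatenate(r)
s=least_squares(f,[550,0,0,0],x_scale=[100,100,1,1],loss="soft_l1")
q=s.x;print(q,np.degrees(q[2:]));print(f(q).reshape(-1,2))
print("dial",b2w(q,np.array([-40,75,112.])),"post",b2w(q,post(q[3])),"handle",b2w(q,np.array([-80,-85,141.])))
E
python3 fit.py
```

```text
[552.0196  98.1173   0.2739   0.4357] [15.6948 24.9643]
[[-1.0921 -0.0054]
 [-0.2995  0.4031]
 [-0.0559 -0.0038]
 [-0.2648  1.0134]
 [ 0.0257 -1.1225]
 [-0.2124  0.3387]
 [-1.2815 -0.3262]
 [-0.8603 -0.66  ]
 [ 0.4043 -0.6727]
 [-0.8587  0.8098]
 [-0.338  -1.1453]
 [-0.2016 -0.4486]
 [ 0.2146  0.4212]]
dial [493.2224 159.5005 112.    ] post [526.7784 154.0238 148.    ] handle [497.9959  -5.3546 141.    ]
```

```bash
python3 -m inch '[{"dx":0.015,"dy":0.034,"dz":0.01,"gripper":0.5},{"dx":0.03,"dy":0.067,"dz":0.02,"gripper":0.5},{"dx":0.046,"dy":0.1,"dz":0.03,"gripper":0.5},{"dx":0.06,"dy":0.134,"dz":0.045,"gripper":0.5},{"dx":0.077,"dy":0.168,"dz":0.06,"gripper":0.5}]'
python3 -m inch '[{"dx":0.015,"dy":0.034,"dz":0.005,"gripper":0.5},{"dx":0.03,"dy":0.067,"dz":0.01,"gripper":0.5},{"dx":0.046,"dy":0.1,"dz":0.015,"gripper":0.5},{"dx":0.06,"dy":0.134,"dz":0.02,"gripper":0.5},{"dx":0.077,"dy":0.168,"dz":0.025,"gripper":0.5}]'
python3 -m inch '[{"dx":0.015,"dy":0.034,"wz":-4,"gripper":0.5},{"dx":0.03,"dy":0.067,"wz":-8,"gripper":0.5},{"dx":0.046,"dy":0.1,"wz":-12,"gripper":0.5},{"dx":0.06,"dy":0.134,"wz":-16,"gripper":0.5},{"dx":0.077,"dy":0.168,"wz":-20,"gripper":0.5}]'
python3 -m inch '[{"dx":0.015,"dy":0.034,"gripper":0.5},{"dx":0.03,"dy":0.067,"gripper":0.5},{"dx":0.046,"dy":0.1,"gripper":0.5},{"dx":0.06,"dy":0.134,"gripper":0.5},{"dx":0.077,"dy":0.168,"gripper":0.5}]'
python3 - <<'E'
from cell import manip
import cv2,json
s=manip.read_state();print(s);im=manip.camera("wrist");cv2.imwrite("pics/w1.png",im)
json.dump([list(s["eef_pos"]),list(s["eef_rot"])],open("w1.json","w"))
E
```

```text
{'clock': 0.15, 'joints': array([-1.32161218e+00,  3.00324582e-01,  1.52141698e+00, -2.38569435e-05,
        1.32072881e+00, -6.65869998e-02]), 'qd': array([-3.49849203e-04, -2.05225268e-03, -1.97648598e-03, -1.00014234e-04,
        3.60007294e-05, -5.04161160e-05]), 'effort': array([ 9.69096327e-04, -5.31956577e+01, -3.52819526e+01,  7.08178827e-02,
        2.35172437e-02, -5.33120760e-05]), 'eef_pos': array([ 170.75088798, -522.61284681,  205.03613228]), 'eef_rot': array([-3.14071534e+00, -3.53428058e-05,  3.15777042e-01]), 'wrist_force': array([-0.84104748, -0.37143708, -1.00026073]), 'moment': array([-0.06997319, -0.0003925 ,  0.02923991]), 'finger_force': 0.0, 'finger_gap': 93.9067365489339}validation failed for argument at $[0]...
validation failed for argument at $[0]...
validation failed for argument at $[0]...
validation failed for argument at $[0]...
```

View pics/w1.png

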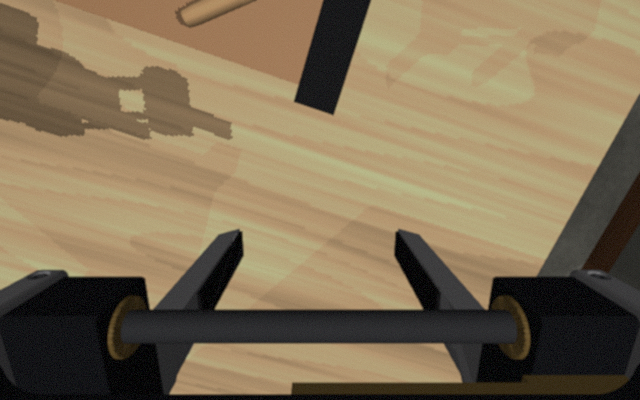

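The moves were refused, so the wrist view shows only bench and the black tape strip (335,50). The rows probably need every key.

```bash
python3 -m inch '[{"gripper":0.5,"dx":0.015,"dy":0.034,"dz":0.01,"wx":0,"wy":0,"wz":0},{"gripper":0.5,"dx":0.03,"dy":0.067,"dz":0.02,"wx":0,"wy":0,"wz":0},{"gripper":0.5,"dx":0.046,"dy":0.1,"dz":0.03,"wx":0,"wy":0,"wz":0},{"gripper":0.5,"dx":0.06,"dy":0.134,"dz":0.045,"wx":0,"wy":0,"wz":0},{"gripper":0.5,"dx":0.077,"dy":0.168,"dz":0.06,"wx":0,"wy":0,"wz":0}]'
```

```text
clock: 0.62
eef_pos: [247.8, -353.0, 265.7]
eef_rot: [-3.141, 0.0, 0.315]
wrist_force: [1.1, 0.7, 0.1]
finger_gap: 64.1
finger_force: 0.0
```

```bash
python3 -m inch '[{"gripper":0.5,"dx":0.015,"dy":0.034,"dz":0.005,"wx":0,"wy":0,"wz":0},{"gripper":0.5,"dx":0.03,"dy":0.067,"dz":0.01,"wx":0,"wy":0,"wz":0},{"gripper":0.5,"dx":0.046,"dy":0.1,"dz":0.015,"wx":0,"wy":0,"wz":0},{"gripper":0.5,"dx":0.06,"dy":0.134,"dz":0.02,"wx":0,"wy":0,"wz":0},{"gripper":0.5,"dx":0.077,"dy":0.168,"dz":0.025,"wx":0,"wy":0,"wz":0}]'
python3 -m inch '[{"gripper":0.5,"dx":0.015,"dy":0.034,"dz":0,"wx":0,"wy":0,"wz":-4},{"gripper":0.5,"dx":0.03,"dy":0.067,"dz":0,"wx":0,"wy":0,"wz":-8},{"gripper":0.5,"dx":0.046,"dy":0.1,"dz":0,"wx":0,"wy":0,"wz":-12},{"gripper":0.5,"dx":0.06,"dy":0.134,"dz":0,"wx":0,"wy":0,"wz":-16},{"gripper":0.5,"dx":0.077,"dy":0.168,"dz":0,"wx":0,"wy":0,"wz":-20}]'
python3 -m inch '[{"gripper":0.5,"dx":0.015,"dy":0.034,"dz":0,"wx":0,"wy":0,"wz":0},{"gripper":0.5,"dx":0.03,"dy":0.067,"dz":0,"wx":0,"wy":0,"wz":0},{"gripper":0.5,"dx":0.046,"dy":0.1,"dz":0,"wx":0,"wy":0,"wz":0},{"gripper":0.5,"dx":0.06,"dy":0.134,"dz":0,"wx":0,"wy":0,"wz":0},{"gripper":0.5,"dx":0.077,"dy":0.168,"dz":0,"wx":0,"wy":0,"wz":0}]'
python3 - <<'E'
from cell import manip
import cv2,json
s=manip.read_state();print(s);im=manip.camera("wrist");cv2.imwrite("pics/w2.png",im)
json.dump([list(s["eef_pos"]),list(s["eef_rot"])],open("w2.json","w"))
E
```

```text
clock: 1.03
eef_pos: [324.8, -185.1, 290.8]
eef_rot: [3.141, -0.0, 0.315]
wrist_force: [0.8, -0.1, 0.2]
finger_gap: 46.8
finger_force: 0.0
clock: 1.45
eef_pos: [401.9, -16.9, 290.6]
eef_rot: [3.141, -0.001, -0.037]
wrist_force: [0.6, 0.3, 0.5]
finger_gap: 47.0
finger_force: 0.0
clock: 1.87
eef_pos: [478.9, 151.2, 290.4]
eef_rot: [-3.142, -0.0, -0.033]
wrist_force: [-0.1, -0.5, 0.1]
finger_gap: 47.1
finger_force: 0.0
{'clock': 1.8667, 'joints': array([2.32868159e-01, 1.38943460e-01, 1.52026629e+00, 2.79406012e-06,
       1.48233289e+00, 1.83666546e+00]), 'qd': array([ 7.23599490e-01,  7.28625098e-01, -8.13249399e-01,  4.81461409e-04,
        7.51688969e-02,  7.21783333e-01]), 'effort': array([ -3.24975997, -51.54970765, -30.95017433,   0.13884332,
        -0.22038929,  -1.37290657]), 'eef_pos': array([478.93810745, 151.20620278, 290.42320466]), 'eef_rot': array([-3.14157683e+00, -4.75248736e-05, -3.30012238e-02]), 'wrist_force': array([-0.0719595 , -0.47623352,  0.05856289]), 'moment': array([ 0.04060159, -0.0249064 , -0.00699936]), 'finger_force': 0.0, 'finger_gap': 47.054339632944625}
```

View pics/w2.png

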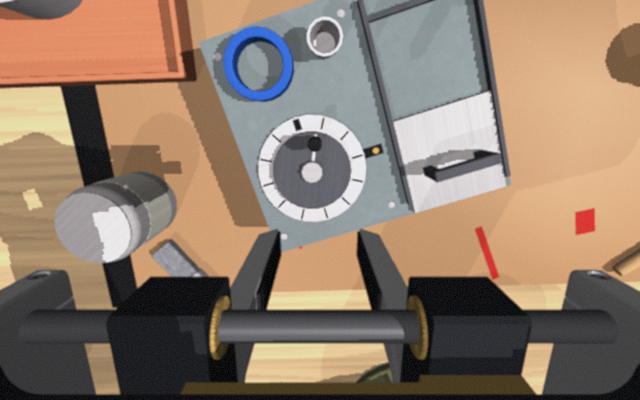

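The wrist view now shows the dial disc at (312,171), post top (314,142), wide tick (297,125), and pin (377,150). The handle runs from (432,171) to (496,158), with box corners at (283,249), (509,184) and (202,43).

```bash
cat >> h.py <<'E'
import json
from scipy.spatial.transform import Rotation as Ro
def wproj(pose,X):
    c=manip.camera_info("wrist");T=c["tool_from_camera"]
    xt=Ro.from_euler("xyz",pose[1]).as_matrix().T@(X-np.array(pose[0]))
    p=c["camera_matrix"]@(T[:3,:3].T@(xt-T[:3,3]));return p[:2]/p[2]
E
cat > fit2.py <<'E'
from h import *
W=json.load(open("w2.json"))
D=[((-40,75,112),(312,171)),((15,75,104),(297,125)),((-130,150,100),(283,249)),((-130,-150,100),(509,184)),((130,150,100),(202,43)),((-80,-50,147),(433,170)),((-80,-120,147),(493,156))]
def f(q):
    r=[wproj(W,b2w(q,np.array(P,float)))-u for P,u in D]+[wproj(W,b2w(q,post(q[3])))-(314,143)]
    return np.concatenate(r)
s=least_squares(f,[550,98,.27,.4],x_scale=[100,100,1,1],loss="soft_l1")
q=s.x;print(q,np.degrees(q[2:]));print(f(q).reshape(-1,2))
print("dial",b2w(q,np.array([-40,75,112.])),"post",b2w(q,post(q[3])),"handle",b2w(q,np.array([-80,-85,141.])))
E
python3 fit2.py
```

```text
[552.6009  96.9028   0.2756   0.4149] [15.7924 23.7697]
[[-0.6155 -0.2501]
 [-0.3399 -0.7266]
 [-4.9927  3.3223]
 [ 1.3697 -0.8336]
 [-4.6497 -1.1166]
 [ 1.9587  6.4024]
 [ 8.2071  0.1824]
 [-0.0751  0.9708]]
dial [493.6993 158.1858 112.    ] post [527.3702 153.4672 148.    ] handle [498.7535  -6.661  141.    ]
```

```bash
python3 -m inch '[{"gripper":0.45,"dx":0.012,"dy":0.001,"dz":-0.015,"wx":0,"wy":0,"wz":0},{"gripper":0.45,"dx":0.024,"dy":0.002,"dz":-0.04,"wx":0,"wy":0,"wz":0},{"gripper":0.45,"dx":0.036,"dy":0.003,"dz":-0.065,"wx":0,"wy":0,"wz":0},{"gripper":0.45,"dx":0.048,"dy":0.0045,"dz":-0.09,"wx":0,"wy":0,"wz":0},{"gripper":0.45,"dx":0.048,"dy":0.0045,"dz":-0.11,"wx":0,"wy":0,"wz":0}]'
python3 - <<'E'
from cell import manip
import cv2
im=manip.camera("wrist");cv2.imwrite("pics/w3.png",im)
E
```

```text
clock: 2.33
eef_pos: [527.5, 153.6, 178.1]
eef_rot: [3.141, 0.002, -0.033]
wrist_force: [0.0, -0.1, -0.1]
finger_gap: 42.2
finger_force: 0.0
```

View pics/w3.png

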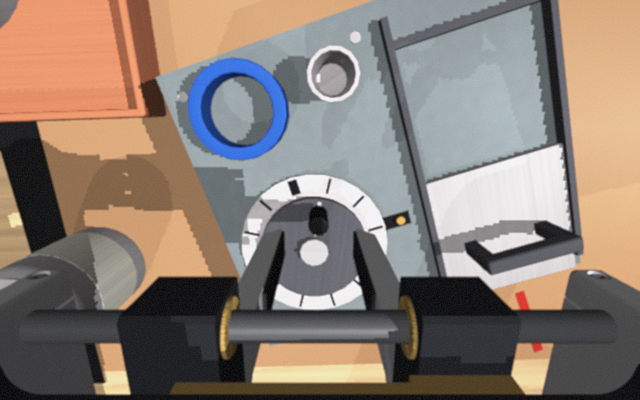

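The post (318,218) is centred between the fingers, whose tips are near (275,240) and (362,240). Descend and grip.

```bash
python3 -m inch '[{"gripper":0.45,"dx":0,"dy":0,"dz":-0.02,"wx":0,"wy":0,"wz":0},{"gripper":0.45,"dx":0,"dy":0,"dz":-0.04,"wx":0,"wy":0,"wz":0},{"gripper":0.45,"dx":0,"dy":0,"dz":-0.055,"wx":0,"wy":0,"wz":0},{"gripper":0,"dx":0,"dy":0,"dz":-0.055,"wx":0,"wy":0,"wz":0},{"gripper":0,"dx":0,"dy":0,"dz":-0.055,"wx":0,"wy":0,"wz":0}]' 10
python3 -m inch '[{"gripper":0,"dx":0,"dy":0,"dz":0,"wx":0,"wy":0,"wz":0},{"gripper":0,"dx":0,"dy":0,"dz":0,"wx":0,"wy":0,"wz":0},{"gripper":0,"dx":0,"dy":0,"dz":0,"wx":0,"wy":0,"wz":0},{"gripper":0,"dx":0,"dy":0,"dz":0,"wx":0,"wy":0,"wz":0},{"gripper":0,"dx":0,"dy":0,"dz":0,"wx":0,"wy":0,"wz":0}]' 10
```

```text
clock: 2.8
eef_pos: [526.7, 153.7, 126.0]
eef_rot: [3.141, 0.001, -0.033]
wrist_force: [0.4, 0.5, -0.2]
finger_gap: 32.5
finger_force: 0.0
clock: 3.22
eef_pos: [527.3, 153.9, 126.6]
eef_rot: [-3.141, -0.002, -0.033]
wrist_force: [-1.0, -0.1, 6.8]
finger_gap: 15.0
finger_force: 10.0
```

```bash
cat > tab.py <<'E'
import sys,numpy as np
# tab.py cx cy r yaw startx starty th0 th1 nrows : rows (mm) relative to start of each 5-row call
cx,cy,r,yaw,sx,sy,a,b,n=map(float,sys.argv[1:])
n=int(n);g=np.array([sx,sy])
for k in range(0,n,5):
    for i in range(1,6):
        th=a+(b-a)*min(k+i,n)/n; p=np.radians(yaw-th)
        P=np.array([cx+r*np.cos(p),cy+r*np.sin(p)]); d=np.round((P-g)*2)/2
        print(f"{th:.0f}:({d[0]:g},{d[1]:g})",end="  ")
    g=g+d; print(" end",g)
E
python3 tab.py 493.5 158.8 34 15.75 526.8 153.7 24.4 84.4 5
```

```text
36:(-1.5,-7)  48:(-4.5,-13)  60:(-9,-19)  72:(-14.5,-23.5)  84:(-21,-26.5)   end [505.8 127.2]
```

```bash
python3 -m inch '[{"gripper":0,"dx":-0.0015,"dy":-0.007,"dz":0,"wx":0,"wy":0,"wz":0},{"gripper":0,"dx":-0.0045,"dy":-0.013,"dz":0,"wx":0,"wy":0,"wz":0},{"gripper":0,"dx":-0.009,"dy":-0.019,"dz":0,"wx":0,"wy":0,"wz":0},{"gripper":0,"dx":-0.0145,"dy":-0.0235,"dz":0,"wx":0,"wy":0,"wz":0},{"gripper":0,"dx":-0.021,"dy":-0.0265,"dz":0,"wx":0,"wy":0,"wz":0}]'
python3 tab.py 493.5 158.8 34 15.75 505.8 127.2 84.4 480 20
```

```text
clock: 3.63
eef_pos: [506.5, 127.2, 126.6]
eef_rot: [-3.141, -0.003, -0.033]
wrist_force: [2.2, 1.9, 5.0]
finger_gap: 14.2
finger_force: 10.0
104:(-11.5,-2.5)  124:(-23,-0.5)  144:(-33,5)  164:(-41,13.5)  183:(-45.5,24.5)   end [460.3 151.7]
203:(-0.5,11.5)  223:(3,22.5)  243:(10,32)  262:(19.5,38.5)  282:(31,41)   end [491.3 192.7]
302:(11.5,-1.5)  322:(22,-6.5)  342:(30.5,-15)  361:(35,-25.5)  381:(36,-37)   end [527.3 155.7]
401:(-3,-11.5)  421:(-9.5,-21)  440:(-19.5,-27.5)  460:(-30.5,-30.5)  480:(-42,-30)   end [485.3 125.7]
```

```bash
python3 -m inch '[{"gripper":0,"dx":-0.0115,"dy":-0.0025,"dz":0,"wx":0,"wy":0,"wz":0},{"gripper":0,"dx":-0.023,"dy":-0.0005,"dz":0,"wx":0,"wy":0,"wz":0},{"gripper":0,"dx":-0.033,"dy":0.005,"dz":0,"wx":0,"wy":0,"wz":0},{"gripper":0,"dx":-0.041,"dy":0.0135,"dz":0,"wx":0,"wy":0,"wz":0},{"gripper":0,"dx":-0.0455,"dy":0.0245,"dz":0,"wx":0,"wy":0,"wz":0}]'
python3 - <<'E'
from cell import manip
import cv2
s=manip.read_state();print(s["eef_pos"],s["wrist_force"],s["moment"],s["finger_gap"])
a=cv2.resize(manip.camera("side")[172:277,207:347],None,fx=5,fy=5,interpolation=cv2.INTER_CUBIC);cv2.imwrite("pics/s4.png",a)
E
```

```text
clock: 4.05
eef_pos: [460.3, 151.4, 126.6]
eef_rot: [3.141, -0.002, -0.034]
wrist_force: [3.7, -2.1, 6.3]
finger_gap: 14.7
finger_force: 10.0
[460.28270086 151.35428499 126.60260083] [ 3.65767042 -2.14463053  6.30828694] [-0.48905585 -0.69931961 -0.03397504] 14.710781305862248
```

View pics/s4.png

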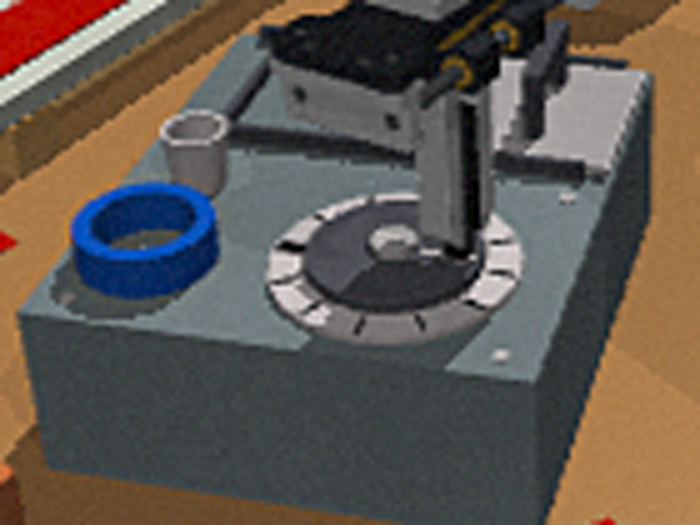

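The side view shows the fingers holding the post at (465,245), opposite the wide tick (290,247), so the dial follows. Continue.

```bash
python3 -m inch '[{"gripper":0,"dx":-0.0005,"dy":0.0115,"dz":0,"wx":0,"wy":0,"wz":0},{"gripper":0,"dx":0.003,"dy":0.0225,"dz":0,"wx":0,"wy":0,"wz":0},{"gripper":0,"dx":0.01,"dy":0.032,"dz":0,"wx":0,"wy":0,"wz":0},{"gripper":0,"dx":0.0195,"dy":0.0385,"dz":0,"wx":0,"wy":0,"wz":0},{"gripper":0,"dx":0.031,"dy":0.041,"dz":0,"wx":0,"wy":0,"wz":0}]'
python3 -m inch '[{"gripper":0,"dx":0.0115,"dy":-0.0015,"dz":0,"wx":0,"wy":0,"wz":0},{"gripper":0,"dx":0.022,"dy":-0.0065,"dz":0,"wx":0,"wy":0,"wz":0},{"gripper":0,"dx":0.0305,"dy":-0.015,"dz":0,"wx":0,"wy":0,"wz":0},{"gripper":0,"dx":0.035,"dy":-0.0255,"dz":0,"wx":0,"wy":0,"wz":0},{"gripper":0,"dx":0.036,"dy":-0.037,"dz":0,"wx":0,"wy":0,"wz":0}]'
python3 -m inch '[{"gripper":0,"dx":-0.003,"dy":-0.0115,"dz":0,"wx":0,"wy":0,"wz":0},{"gripper":0,"dx":-0.0095,"dy":-0.021,"dz":0,"wx":0,"wy":0,"wz":0},{"gripper":0,"dx":-0.0195,"dy":-0.0275,"dz":0,"wx":0,"wy":0,"wz":0},{"gripper":0,"dx":-0.0305,"dy":-0.0305,"dz":0,"wx":0,"wy":0,"wz":0},{"gripper":0,"dx":-0.042,"dy":-0.03,"dz":0,"wx":0,"wy":0,"wz":0}]'
python3 -m inch '[{"gripper":0,"dx":0,"dy":0,"dz":0,"wx":0,"wy":0,"wz":0},{"gripper":0,"dx":0,"dy":0,"dz":0,"wx":0,"wy":0,"wz":0},{"gripper":0,"dx":0,"dy":0,"dz":0,"wx":0,"wy":0,"wz":0},{"gripper":0,"dx":0,"dy":0,"dz":0,"wx":0,"wy":0,"wz":0},{"gripper":0,"dx":0,"dy":0,"dz":0,"wx":0,"wy":0,"wz":0}]'
python3 - <<'E'
from cell import manip
import cv2
a=cv2.resize(manip.camera("side")[172:277,207:347],None,fx=5,fy=5,interpolation=cv2.INTER_CUBIC);cv2.imwrite("pics/s5.png",a)
E
python3 tab.py 493.5 158.8 34 15.75 485.3 125.7 480 -90 30
```

```text
clock: 4.52
eef_pos: [491.7, 193.0, 126.5]
eef_rot: [3.141, -0.001, -0.032]
wrist_force: [-4.1, -9.8, 8.4]
finger_gap: 14.5
finger_force: 10.0
clock: 4.93
eef_pos: [528.1, 156.0, 126.5]
eef_rot: [-3.14, -0.001, -0.033]
wrist_force: [-5.9, 4.5, 7.4]
finger_gap: 14.4
finger_force: 10.0
clock: 5.35
eef_pos: [486.1, 125.3, 126.6]
eef_rot: [-3.141, -0.004, -0.034]
wrist_force: [6.3, 7.2, 2.1]
finger_gap: 14.7
finger_force: 10.0
clock: 5.77
eef_pos: [485.7, 125.7, 126.4]
eef_rot: [-3.142, -0.001, -0.033]
wrist_force: [-2.2, -1.7, 9.2]
finger_gap: 14.3
finger_force: 10.0
461:(11,-1)  442:(22,2)  423:(31.5,8)  404:(38,17)  385:(42,27.5)   end [527.3 153.2]
366:(-0.5,11.5)  347:(-4,22)  328:(-11,31)  309:(-20.5,37)  290:(-31.5,39.5)   end [495.8 192.7]
271:(-11,-1)  252:(-21,-5.5)  233:(-29.5,-13.5)  214:(-34.5,-23.5)  195:(-36.5,-34.5)   end [459.3 158.2]
176:(2,-11)  157:(7.5,-20.5)  138:(16,-28)  119:(26.5,-32.5)  100:(37.5,-33)   end [496.8 125.2]
81:(11,2.5)  62:(20,9)  43:(27,18)  24:(30.5,28.5)  5:(30,40)   end [526.8 165.2]
-14:(-4,10.5)  -33:(-11,19)  -52:(-20.5,25)  -71:(-31.5,27.5)  -90:(-42.5,26.5)   end [484.3 191.7]
```

View pics/s5.png

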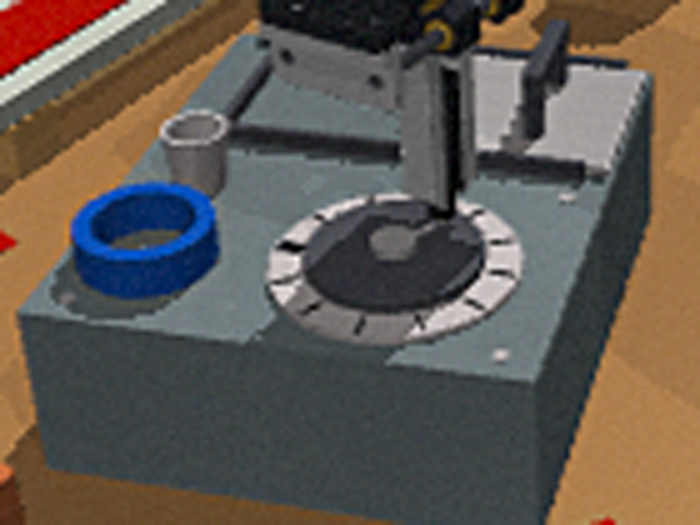

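The arm of the post points from the hub (393,243) through (437,225) to the tick at (480,213). That is number 4, as intended. Now anticlockwise.

```bash
python3 -m inch '[{"gripper":0,"dx":0.011,"dy":-0.001,"dz":0,"wx":0,"wy":0,"wz":0},{"gripper":0,"dx":0.022,"dy":0.002,"dz":0,"wx":0,"wy":0,"wz":0},{"gripper":0,"dx":0.0315,"dy":0.008,"dz":0,"wx":0,"wy":0,"wz":0},{"gripper":0,"dx":0.038,"dy":0.017,"dz":0,"wx":0,"wy":0,"wz":0},{"gripper":0,"dx":0.042,"dy":0.0275,"dz":0,"wx":0,"wy":0,"wz":0}]'
python3 -m inch '[{"gripper":0,"dx":-0.0005,"dy":0.0115,"dz":0,"wx":0,"wy":0,"wz":0},{"gripper":0,"dx":-0.004,"dy":0.022,"dz":0,"wx":0,"wy":0,"wz":0},{"gripper":0,"dx":-0.011,"dy":0.031,"dz":0,"wx":0,"wy":0,"wz":0},{"gripper":0,"dx":-0.0205,"dy":0.037,"dz":0,"wx":0,"wy":0,"wz":0},{"gripper":0,"dx":-0.0315,"dy":0.0395,"dz":0,"wx":0,"wy":0,"wz":0}]'
python3 -m inch '[{"gripper":0,"dx":-0.011,"dy":-0.001,"dz":0,"wx":0,"wy":0,"wz":0},{"gripper":0,"dx":-0.021,"dy":-0.0055,"dz":0,"wx":0,"wy":0,"wz":0},{"gripper":0,"dx":-0.0295,"dy":-0.0135,"dz":0,"wx":0,"wy":0,"wz":0},{"gripper":0,"dx":-0.0345,"dy":-0.0235,"dz":0,"wx":0,"wy":0,"wz":0},{"gripper":0,"dx":-0.0365,"dy":-0.0345,"dz":0,"wx":0,"wy":0,"wz":0}]'
python3 -m inch '[{"gripper":0,"dx":0.002,"dy":-0.011,"dz":0,"wx":0,"wy":0,"wz":0},{"gripper":0,"dx":0.0075,"dy":-0.0205,"dz":0,"wx":0,"wy":0,"wz":0},{"gripper":0,"dx":0.016,"dy":-0.028,"dz":0,"wx":0,"wy":0,"wz":0},{"gripper":0,"dx":0.0265,"dy":-0.0325,"dz":0,"wx":0,"wy":0,"wz":0},{"gripper":0,"dx":0.0375,"dy":-0.033,"dz":0,"wx":0,"wy":0,"wz":0}]'
python3 -m inch '[{"gripper":0,"dx":0.011,"dy":0.0025,"dz":0,"wx":0,"wy":0,"wz":0},{"gripper":0,"dx":0.02,"dy":0.009,"dz":0,"wx":0,"wy":0,"wz":0},{"gripper":0,"dx":0.027,"dy":0.018,"dz":0,"wx":0,"wy":0,"wz":0},{"gripper":0,"dx":0.0305,"dy":0.0285,"dz":0,"wx":0,"wy":0,"wz":0},{"gripper":0,"dx":0.03,"dy":0.04,"dz":0,"wx":0,"wy":0,"wz":0}]'
python3 -m inch '[{"gripper":0,"dx":-0.004,"dy":0.0105,"dz":0,"wx":0,"wy":0,"wz":0},{"gripper":0,"dx":-0.011,"dy":0.019,"dz":0,"wx":0,"wy":0,"wz":0},{"gripper":0,"dx":-0.0205,"dy":0.025,"dz":0,"wx":0,"wy":0,"wz":0},{"gripper":0,"dx":-0.0315,"dy":0.0275,"dz":0,"wx":0,"wy":0,"wz":0},{"gripper":0,"dx":-0.0425,"dy":0.0265,"dz":0,"wx":0,"wy":0,"wz":0}]'
python3 -m inch '[{"gripper":0,"dx":0,"dy":0,"dz":0,"wx":0,"wy":0,"wz":0},{"gripper":0,"dx":0,"dy":0,"dz":0,"wx":0,"wy":0,"wz":0},{"gripper":0,"dx":0,"dy":0,"dz":0,"wx":0,"wy":0,"wz":0},{"gripper":0,"dx":0,"dy":0,"dz":0,"wx":0,"wy":0,"wz":0},{"gripper":0,"dx":0,"dy":0,"dz":0,"wx":0,"wy":0,"wz":0}]'
python3 - <<'E'
from cell import manip
import cv2
a=cv2.resize(manip.camera("side")[172:277,207:347],None,fx=5,fy=5,interpolation=cv2.INTER_CUBIC);cv2.imwrite("pics/s6.png",a)
E
python3 tab.py 493.5 158.8 34 15.75 484.3 191.7 -90 20 10
python3 tab.py 493.5 158.5 34 15.75 526.8 156.2 20 125 70
```

```text
clock: 6.23
eef_pos: [528.0, 153.4, 126.3]
eef_rot: [-3.141, -0.0, -0.034]
wrist_force: [-10.2, -0.7, 10.0]
finger_gap: 14.6
finger_force: 10.0
clock: 6.65
eef_pos: [496.4, 192.9, 126.4]
eef_rot: [3.141, -0.002, -0.033]
wrist_force: [2.0, -9.1, 6.1]
finger_gap: 15.0
finger_force: 10.0
clock: 7.07
eef_pos: [459.7, 158.2, 126.5]
eef_rot: [-3.14, -0.003, -0.033]
wrist_force: [8.2, 1.8, 4.1]
finger_gap: 14.6
finger_force: 10.0
clock: 7.48
eef_pos: [497.5, 124.6, 126.3]
eef_rot: [-3.141, -0.0, -0.034]
wrist_force: [-5.7, 5.8, 11.3]
finger_gap: 14.7
finger_force: 10.0
clock: 7.9
eef_pos: [528.1, 164.7, 126.3]
eef_rot: [3.141, -0.001, -0.034]
wrist_force: [-1.6, -4.3, 8.3]
finger_gap: 14.6
finger_force: 10.0
clock: 8.32
eef_pos: [485.1, 191.7, 126.3]
eef_rot: [3.142, -0.003, -0.033]
wrist_force: [5.9, -7.5, 6.1]
finger_gap: 14.4
finger_force: 10.0
clock: 8.73
eef_pos: [484.7, 191.3, 126.3]
eef_rot: [-3.142, -0.0, -0.033]
wrist_force: [-2.8, -0.8, 11.0]
finger_gap: 14.6
finger_force: 10.0
-79:(6.5,1)  -68:(13,1)  -57:(19.5,-0.5)  -46:(25.5,-3)  -35:(30.5,-6.5)   end [514.8 185.2]
-24:(5,-4.5
[... 635 characters left out ...]
70:(-2,-1.5)  71:(-3,-2)  72:(-3.5,-2.5)   end [512.3 130.2]
74:(-1,-0.5)  76:(-1.5,-1)  77:(-2.5,-1.5)  78:(-3,-2)  80:(-4,-2.5)   end [508.3 127.7]
82:(-1,-0)  83:(-1.5,-0.5)  84:(-2.5,-1)  86:(-3.5,-1)  88:(-4,-1.5)   end [504.3 126.2]
89:(-1,-0.5)  90:(-2,-0.5)  92:(-2.5,-0.5)  94:(-3.5,-1)  95:(-4.5,-1)   end [499.8 125.2]
96:(-1,-0.5)  98:(-1.5,-0.5)  100:(-2.5,-0.5)  101:(-3.5,-0.5)  102:(-4.5,-0.5)   end [495.3 124.7]
104:(-1,-0)  106:(-1.5,-0)  107:(-2.5,-0)  108:(-3.5,-0)  110:(-4.5,-0)   end [490.8 124.7]
112:(-0.5,-0)  113:(-1.5,0)  114:(-2.5,0)  116:(-3.5,0.5)  118:(-4,0.5)   end [486.8 125.2]
119:(-1,0)  120:(-2,0.5)  122:(-3,0.5)  124:(-3.5,1)  125:(-4.5,1)   end [482.3 126.2]
```

View pics/s6.png

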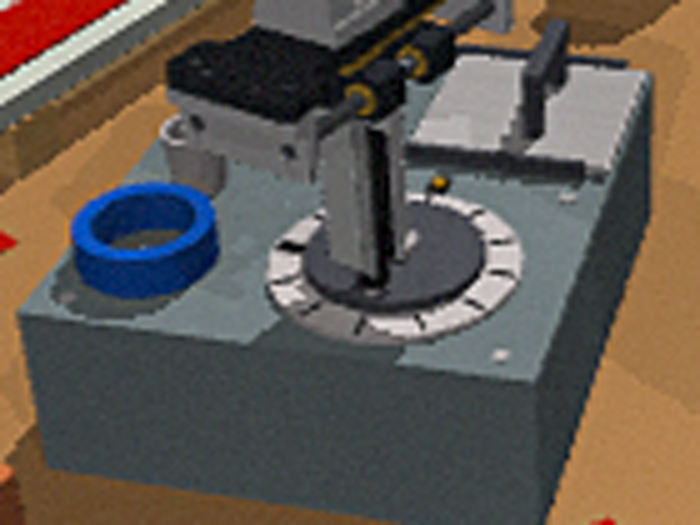

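The post (372,288) lies between the hub (393,243) and the tick at (362,325). That is number 9, and the pin (440,183) is still up. Before the slow part I'll check the stiffness with a small radial push, with a lighter grip.

```bash
python3 -m inch '[{"gripper":0,"dx":0,"dy":0,"dz":0,"wx":0,"wy":0,"wz":0},{"gripper":0,"dx":0,"dy":0,"dz":0,"wx":0,"wy":0,"wz":0},{"gripper":0,"dx":0.0003,"dy":0.001,"dz":0,"wx":0,"wy":0,"wz":0},{"gripper":0,"dx":0.0003,"dy":0.001,"dz":0,"wx":0,"wy":0,"wz":0},{"gripper":0,"dx":0.0003,"dy":0.001,"dz":0,"wx":0,"wy":0,"wz":0}]' 6
python3 -m inch '[{"gripper":0,"dx":-0.0003,"dy":-0.001,"dz":0,"wx":0,"wy":0,"wz":0},{"gripper":0,"dx":-0.0003,"dy":-0.001,"dz":0,"wx":0,"wy":0,"wz":0},{"gripper":0,"dx":-0.0003,"dy":-0.001,"dz":0,"wx":0,"wy":0,"wz":0},{"gripper":0,"dx":-0.0003,"dy":-0.001,"dz":0,"wx":0,"wy":0,"wz":0},{"gripper":0,"dx":-0.0003,"dy":-0.001,"dz":0,"wx":0,"wy":0,"wz":0}]'
python3 -m inch '[{"gripper":0,"dx":0.0065,"dy":0.001,"dz":0,"wx":0,"wy":0,"wz":0},{"gripper":0,"dx":0.013,"dy":0.001,"dz":0,"wx":0,"wy":0,"wz":0},{"gripper":0,"dx":0.0195,"dy":-0.0005,"dz":0,"wx":0,"wy":0,"wz":0},{"gripper":0,"dx":0.0255,"dy":-0.003,"dz":0,"wx":0,"wy":0,"wz":0},{"gripper":0,"dx":0.0305,"dy":-0.0065,"dz":0,"wx":0,"wy":0,"wz":0}]'
python3 -m inch '[{"gripper":0,"dx":0.005,"dy":-0.0045,"dz":0,"wx":0,"wy":0,"wz":0},{"gripper":0,"dx":0.0085,"dy":-0.01,"dz":0,"wx":0,"wy":0,"wz":0},{"gripper":0,"dx":0.011,"dy":-0.016,"dz":0,"wx":0,"wy":0,"wz":0},{"gripper":0,"dx":0.0125,"dy":-0.0225,"dz":0,"wx":0,"wy":0,"wz":0},{"gripper":0,"dx":0.0125,"dy":-0.029,"dz":0,"wx":0,"wy":0,"wz":0}]'
python3 -m inch '[{"gripper":0,"dx":0,"dy":0,"dz":0,"wx":0,"wy":0,"wz":0},{"gripper":0,"dx":0,"dy":0,"dz":0,"wx":0,"wy":0,"wz":0},{"gripper":0,"dx":0,"dy":0,"dz":0,"wx":0,"wy":0,"wz":0},{"gripper":0,"dx":0,"dy":0,"dz":0,"wx":0,"wy":0,"wz":0},{"gripper":0,"dx":0,"dy":0,"dz":0,"wx":0,"wy":0,"wz":0}]'
python3 -m inch '[{"gripper":0,"dx":0.001,"dy":0,"dz":0,"wx":0,"wy":0,"wz":0},{"gripper":0,"dx":0.001,"dy":0,"dz":0,"wx":0,"wy":0,"wz":0},{"gripper":0,"dx":0.001,"dy":0,"dz":0,"wx":0,"wy":0,"wz":0},{"gripper":0,"dx":0.001,"dy":0,"dz":0,"wx":0,"wy":0,"wz":0},{"gripper":0,"dx":0.001,"dy":0,"dz":0,"wx":0,"wy":0,"wz":0}]'
```

```text
clock: 9.2
eef_pos: [485.3, 191.6, 126.1]
eef_rot: [3.14, -0.001, -0.034]
wrist_force: [-0.2, -5.5, 8.8]
finger_gap: 14.9
finger_force: 6.0
clock: 9.62
eef_pos: [485.1, 191.4, 126.2]
eef_rot: [-3.141, -0.001, -0.033]
wrist_force: [1.0, 0.4, 6.7]
finger_gap: 14.6
finger_force: 6.0
clock: 10.03
eef_pos: [515.5, 185.4, 126.1]
eef_rot: [-3.14, -0.0, -0.033]
wrist_force: [-0.7, 3.7, 5.7]
finger_gap: 14.8
finger_force: 6.0
clock: 10.45
eef_pos: [528.4, 155.9, 126.2]
eef_rot: [-3.141, -0.002, -0.033]
wrist_force: [2.2, 3.0, 5.8]
finger_gap: 14.8
finger_force: 6.0
clock: 10.87
eef_pos: [528.3, 155.4, 126.1]
eef_rot: [3.141, -0.002, -0.034]
wrist_force: [2.9, -2.9, 6.0]
finger_gap: 14.7
finger_force: 6.0
clock: 11.28
eef_pos: [528.6, 155.5, 126.0]
eef_rot: [3.141, 0.0, -0.034]
wrist_force: [-1.3, -2.7, 7.7]
finger_gap: 14.8
finger_force: 6.0
```

```bash
cat > chk.py <<'E'
import sys;from cell import manip;import numpy as np
s=manip.read_state();p=s["eef_pos"][:2]-np.array([494,158.5]);F=s["wrist_force"][:2]
phi=np.arctan2(p[1],p[0]);t=np.array([np.sin(phi),-np.cos(phi)])
f=-F@t;print(f"th {15.75-np.degrees(phi):.1f} opp {f:.1f} rad {F@p/np.hypot(*p):.1f} t {s['clock']:.1f}")
sys.exit(f>4.5)
E
python3 chk.py
python3 - <<'E'
import numpy as np
g=np.array([528.3,156.2])
for th in np.arange(23.5,125,3.5):
    p=np.radians(15.75-th);d=np.round((np.array([494+34*np.cos(p),158.5+34*np.sin(p)])-g)*5)/5;g=g+d;print(f"{th:.1f}:({d[0]:g},{d[1]:g})",end=" ")
E
```

```text
th 20.8 opp -2.8 rad -1.0 t 11.3
23.5:(-0.6,-2.2) 27.0:(-0.4,-2.2) 30.5:(-0.4,-2) 34.0:(-0.6,-2) 37.5:(-0.8,-1.8) 41.0:(-0.8,-2) 44.5:(-0.8,-1.8) 48.0:(-1.2,-1.8) 51.5:(-1.2,-1.8) 55.0:(-1.2,-1.6) 58.5:(-1.4,-1.6) 62.0:(-1.4,-1.4) 65.5:(-1.6,-1.4) 69.0:(-1.6,-1.4) 72.5:(-1.6,-1.2) 76.0:(-1.8,-1) 79.5:(-1.8,-1) 83.0:(-2,-0.8) 86.5:(-1.8,-0.8) 90.0:(-2,-0.6) 93.5:(-2,-0.6) 97.0:(-2.2,-0.4) 100.5:(-2,-0.2) 104.0:(-2,-0) 107.5:(-2.2,-0) 111.0:(-2,0) 114.5:(-2,0.2) 118.0:(-2.2,0.4) 121.5:(-2,0.6) False
```

```bash
sed -i 's/sys.exit(f>4.5)/sys.exit(int(f>4.5))/' chk.py
python3 -m inch '[{"gripper":0,"dx":-0.0003,"dy":-0.0011,"dz":0,"wx":0,"wy":0,"wz":0},{"gripper":0,"dx":-0.0006,"dy":-0.0022,"dz":0,"wx":0,"wy":0,"wz":0},{"gripper":0,"dx":-0.0006,"dy":-0.0022,"dz":0,"wx":0,"wy":0,"wz":0},{"gripper":0,"dx":-0.0006,"dy":-0.0022,"dz":0,"wx":0,"wy":0,"wz":0},{"gripper":0,"dx":-0.0006,"dy":-0.0022,"dz":0,"wx":0,"wy":0,"wz":0}]' >/dev/null && python3 chk.py &&
python3 -m inch '[{"gripper":0,"dx":-0.0002,"dy":-0.0011,"dz":0,"wx":0,"wy":0,"wz":0},{"gripper":0,"dx":-0.0004,"dy":-0.0022,"dz":0,"wx":0,"wy":0,"wz":0},{"gripper":0,"dx":-0.0004,"dy":-0.0022,"dz":0,"wx":0,"wy":0,"wz":0},{"gripper":0,"dx":-0.0004,"dy":-0.0022,"dz":0,"wx":0,"wy":0,"wz":0},{"gripper":0,"dx":-0.0004,"dy":-0.0022,"dz":0,"wx":0,"wy":0,"wz":0}]' >/dev/null && python3 chk.py &&
python3 -m inch '[{"gripper":0,"dx":-0.0002,"dy":-0.001,"dz":0,"wx":0,"wy":0,"wz":0},{"gripper":0,"dx":-0.0004,"dy":-0.002,"dz":0,"wx":0,"wy":0,"wz":0},{"gripper":0,"dx":-0.0004,"dy":-0.002,"dz":0,"wx":0,"wy":0,"wz":0},{"gripper":0,"dx":-0.0004,"dy":-0.002,"dz":0,"wx":0,"wy":0,"wz":0},{"gripper":0,"dx":-0.0004,"dy":-0.002,"dz":0,"wx":0,"wy":0,"wz":0}]' >/dev/null && python3 chk.py &&
python3 -m inch '[{"gripper":0,"dx":-0.0003,"dy":-0.001,"dz":0,"wx":0,"wy":0,"wz":0},{"gripper":0,"dx":-0.0006,"dy":-0.002,"dz":0,"wx":0,"wy":0,"wz":0},{"gripper":0,"dx":-0.0006,"dy":-0.002,"dz":0,"wx":0,"wy":0,"wz":0},{"gripper":0,"dx":-0.0006,"dy":-0.002,"dz":0,"wx":0,"wy":0,"wz":0},{"gripper":0,"dx":-0.0006,"dy":-0.002,"dz":0,"wx":0,"wy":0,"wz":0}]' >/dev/null && python3 chk.py
```

```text
th 23.7 opp 2.1 rad -0.2 t 11.7
th 27.3 opp 1.3 rad 1.0 t 12.1
th 30.7 opp 2.6 rad -0.4 t 12.5
th 34.5 opp -1.0 rad 0.2 t 12.9
```

```bash
python3 -m inch '[{"gripper":0,"dx":-0.0004,"dy":-0.0009,"dz":0,"wx":0,"wy":0,"wz":0},{"gripper":0,"dx":-0.0008,"dy":-0.0018,"dz":0,"wx":0,"wy":0,"wz":0},{"gripper":0,"dx":-0.0008,"dy":-0.0018,"dz":0,"wx":0,"wy":0,"wz":0},{"gripper":0,"dx":-0.0008,"dy":-0.0018,"dz":0,"wx":0,"wy":0,"wz":0},{"gripper":0,"dx":-0.0008,"dy":-0.0018,"dz":0,"wx":0,"wy":0,"wz":0}]' >/dev/null && python3 chk.py &&
python3 -m inch '[{"gripper":0,"dx":-0.0004,"dy":-0.001,"dz":0,"wx":0,"wy":0,"wz":0},{"gripper":0,"dx":-0.0008,"dy":-0.002,"dz":0,"wx":0,"wy":0,"wz":0},{"gripper":0,"dx":-0.0008,"dy":-0.002,"dz":0,"wx":0,"wy":0,"wz":0},{"gripper":0,"dx":-0.0008,"dy":-0.002,"dz":0,"wx":0,"wy":0,"wz":0},{"gripper":0,"dx":-0.0008,"dy":-0.002,"dz":0,"wx":0,"wy":0,"wz":0}]' >/dev/null && python3 chk.py &&
python3 -m inch '[{"gripper":0,"dx":-0.0004,"dy":-0.0009,"dz":0,"wx":0,"wy":0,"wz":0},{"gripper":0,"dx":-0.0008,"dy":-0.0018,"dz":0,"wx":0,"wy":0,"wz":0},{"gripper":0,"dx":-0.0008,"dy":-0.0018,"dz":0,"wx":0,"wy":0,"wz":0},{"gripper":0,"dx":-0.0008,"dy":-0.0018,"dz":0,"wx":0,"wy":0,"wz":0},{"gripper":0,"dx":-0.0008,"dy":-0.0018,"dz":0,"wx":0,"wy":0,"wz":0}]' >/dev/null && python3 chk.py &&
python3 -m inch '[{"gripper":0,"dx":-0.0006,"dy":-0.0009,"dz":0,"wx":0,"wy":0,"wz":0},{"gripper":0,"dx":-0.0012,"dy":-0.0018,"dz":0,"wx":0,"wy":0,"wz":0},{"gripper":0,"dx":-0.0012,"dy":-0.0018,"dz":0,"wx":0,"wy":0,"wz":0},{"gripper":0,"dx":-0.0012,"dy":-0.0018,"dz":0,"wx":0,"wy":0,"wz":0},{"gripper":0,"dx":-0.0012,"dy":-0.0018,"dz":0,"wx":0,"wy":0,"wz":0}]' >/dev/null && python3 chk.py &&
python3 -m inch '[{"gripper":0,"dx":-0.0006,"dy":-0.0009,"dz":0,"wx":0,"wy":0,"wz":0},{"gripper":0,"dx":-0.0012,"dy":-0.0018,"dz":0,"wx":0,"wy":0,"wz":0},{"gripper":0,"dx":-0.0012,"dy":-0.0018,"dz":0,"wx":0,"wy":0,"wz":0},{"gripper":0,"dx":-0.0012,"dy":-0.0018,"dz":0,"wx":0,"wy":0,"wz":0},{"gripper":0,"dx":-0.0012,"dy":-0.0018,"dz":0,"wx":0,"wy":0,"wz":0}]' >/dev/null && python3 chk.py &&
python3 -m inch '[{"gripper":0,"dx":-0.0006,"dy":-0.0008,"dz":0,"wx":0,"wy":0,"wz":0},{"gripper":0,"dx":-0.0012,"dy":-0.0016,"dz":0,"wx":0,"wy":0,"wz":0},{"gripper":0,"dx":-0.0012,"dy":-0.0016,"dz":0,"wx":0,"wy":0,"wz":0},{"gripper":0,"dx":-0.0012,"dy":-0.0016,"dz":0,"wx":0,"wy":0,"wz":0},{"gripper":0,"dx":-0.0012,"dy":-0.0016,"dz":0,"wx":0,"wy":0,"wz":0}]' >/dev/null && python3 chk.py &&
python3 -m inch '[{"gripper":0,"dx":-0.0007,"dy":-0.0008,"dz":0,"wx":0,"wy":0,"wz":0},{"gripper":0,"dx":-0.0014,"dy":-0.0016,"dz":0,"wx":0,"wy":0,"wz":0},{"gripper":0,"dx":-0.0014,"dy":-0.0016,"dz":0,"wx":0,"wy":0,"wz":0},{"gripper":0,"dx":-0.0014,"dy":-0.0016,"dz":0,"wx":0,"wy":0,"wz":0},{"gripper":0,"dx":-0.0014,"dy":-0.0016,"dz":0,"wx":0,"wy":0,"wz":0}]' >/dev/null && python3 chk.py &&
python3 -m inch '[{"gripper":0,"dx":-0.0007,"dy":-0.0007,"dz":0,"wx":0,"wy":0,"wz":0},{"gripper":0,"dx":-0.0014,"dy":-0.0014,"dz":0,"wx":0,"wy":0,"wz":0},{"gripper":0,"dx":-0.0014,"dy":-0.0014,"dz":0,"wx":0,"wy":0,"wz":0},{"gripper":0,"dx":-0.0014,"dy":-0.0014,"dz":0,"wx":0,"wy":0,"wz":0},{"gripper":0,"dx":-0.0014,"dy":-0.0014,"dz":0,"wx":0,"wy":0,"wz":0}]' >/dev/null && python3 chk.py
```

```text
th 38.3 opp -2.6 rad 0.5 t 13.4
th 41.6 opp -1.5 rad -0.2 t 13.8
th 44.6 opp -0.7 rad -0.9 t 14.2
th 48.1 opp 0.7 rad 0.0 t 14.6
th 51.6 opp 0.4 rad -0.9 t 15.0
th 54.9 opp -0.0 rad -1.4 t 15.4
th 57.6 opp 5.3 rad -0.6 t 15.9
```

```bash
cat > pin.py <<'E'
from h import *
q=[552.3,97.5,.2748]
def cen(im,c,r=9):
    u,v=np.round(c).astype(int);p=im[v-r:v+r+1,u-r:u+r+1].astype(int)
    m=(p[...,2]-p[...,0]>50)&(p[...,1]-p[...,0]>25);y,x=np.nonzero(m)
    return (m.sum(),x.mean()+u-r,y.mean()+v-r) if m.sum() else None
for x in (-40,):
  for y in (44,54): print(x,y,proj("side",b2w(q,np.array([x,y,103.]))),proj("scene",b2w(q,np.array([x,y,103.]))))
for n,c in (("side",(295,208)),("scene",(345,182))):
    print(n,cen(cv2.imread(f"pics/{n}0.png"),c),cen(manip.camera(n),c))
E
python3 pin.py; python3 chk.py
```

```text
-40 44 [289.1664 217.4878] [353.1224 174.406 ]
-40 54 [288.0422 219.6121] [354.7531 172.7255]
side (np.int64(5), np.float64(294.4), np.float64(207.8)) (np.int64(5), np.float64(293.8), np.float64(209.4))
scene None None
th 57.6 opp 4.6 rad -1.6 t 16.0
```

Run:
```python
from h import *
def c(im):
    p=im[200:217,286:303].astype(float);w=np.clip(p[...,2]-p[...,0]-20,0,None);w=np.where(w>15,w,0)
    y,x=np.mgrid[200:217,286:303];return (w*x).sum()/w.sum(),(w*y).sum()/w.sum(),w.sum()
print(c(cv2.imread("pics/side0.png")),c(manip.camera("side")),c(manip.camera("side")))
s6=cv2.resize(cv2.imread("pics/s6.png"),(140,105),interpolation=cv2.INTER_AREA);f=np.zeros((400,640,3),np.uint8);f[172:277,207:347]=s6;print("s6",c(f))
```

```text
(np.float64(294.57370517928285), np.float64(207.8784860557769), np.float64(502.0)) (np.float64(293.6108870967742), np.float64(209.44758064516128), np.float64(496.0)) (np.float64(293.5991983967936), np.float64(209.45290581162325), np.float64(499.0))
s6 (np.float64(294.4397463002114), np.float64(207.9661733615222), np.float64(473.0))
```

The pin's image shifted about (-1.0,+1.6) px, towards the dial. Against the 5 N felt at 57.6°, that means the latch has dropped. Release, lift, and turn for the handle.

```bash
python3 -m inch '[{"gripper":0.42,"dx":0,"dy":0,"dz":0,"wx":0,"wy":0,"wz":0},{"gripper":0.42,"dx":0,"dy":0,"dz":0,"wx":0,"wy":0,"wz":0},{"gripper":0.42,"dx":0,"dy":0,"dz":0,"wx":0,"wy":0,"wz":0},{"gripper":0.42,"dx":0,"dy":0,"dz":0,"wx":0,"wy":0,"wz":0},{"gripper":0.42,"dx":0,"dy":0,"dz":0,"wx":0,"wy":0,"wz":0}]'
python3 -m inch '[{"gripper":0.42,"dx":0,"dy":0,"dz":0.005,"wx":0,"wy":0,"wz":0},{"gripper":0.42,"dx":0,"dy":0,"dz":0.015,"wx":0,"wy":0,"wz":0},{"gripper":0.42,"dx":0,"dy":0,"dz":0.03,"wx":0,"wy":0,"wz":0},{"gripper":0.42,"dx":0,"dy":0,"dz":0.045,"wx":0,"wy":0,"wz":0},{"gripper":0.42,"dx":0,"dy":0,"dz":0.06,"wx":0,"wy":0,"wz":0}]'
python3 -m inch '[{"gripper":0.42,"dx":-0.002,"dy":-0.01,"dz":0,"wx":0,"wy":0,"wz":7},{"gripper":0.42,"dx":-0.004,"dy":-0.02,"dz":0,"wx":0,"wy":0,"wz":14},{"gripper":0.42,"dx":-0.006,"dy":-0.03,"dz":0,"wx":0,"wy":0,"wz":21},{"gripper":0.42,"dx":-0.008,"dy":-0.04,"dz":0,"wx":0,"wy":0,"wz":28},{"gripper":0.42,"dx":-0.01,"dy":-0.05,"dz":0,"wx":0,"wy":0,"wz":35}]'
python3 -m inch '[{"gripper":0.42,"dx":-0.002,"dy":-0.01,"dz":0,"wx":0,"wy":0,"wz":7},{"gripper":0.42,"dx":-0.004,"dy":-0.02,"dz":0,"wx":0,"wy":0,"wz":14},{"gripper":0.42,"dx":-0.006,"dy":-0.03,"dz":0,"wx":0,"wy":0,"wz":21},{"gripper":0.42,"dx":-0.008,"dy":-0.04,"dz":0,"wx":0,"wy":0,"wz":28},{"gripper":0.42,"dx":-0.01,"dy":-0.05,"dz":0,"wx":0,"wy":0,"wz":35}]'
python3 -m inch '[{"gripper":0.42,"dx":0,"dy":-0.008,"dz":0,"wx":0,"wy":0,"wz":7},{"gripper":0.42,"dx":0,"dy":-0.016,"dz":0,"wx":0,"wy":0,"wz":14},{"gripper":0.42,"dx":0,"dy":-0.024,"dz":0,"wx":0,"wy":0,"wz":21},{"gripper":0.42,"dx":0,"dy":-0.032,"dz":0,"wx":0,"wy":0,"wz":28},{"gripper":0.42,"dx":-0.0005,"dy":-0.0415,"dz":0,"wx":0,"wy":0,"wz":35}]'
python3 -m inch '[{"gripper":0.42,"dx":0,"dy":0,"dz":0,"wx":0,"wy":0,"wz":2.6},{"gripper":0.42,"dx":0,"dy":0,"dz":0,"wx":0,"wy":0,"wz":2.6},{"gripper":0.42,"dx":0,"dy":0,"dz":0,"wx":0,"wy":0,"wz":2.6},{"gripper":0.42,"dx":0,"dy":0,"dz":0,"wx":0,"wy":0,"wz":2.6},{"gripper":0.42,"dx":0,"dy":0,"dz":0,"wx":0,"wy":0,"wz":2.6}]'
python3 - <<'E'
from h import *
s=manip.read_state();W=[s["eef_pos"],s["eef_rot"]];im=manip.camera("wrist");cv2.imwrite("pics/w7.png",im)
q=[552.3,97.5,.2748]
for P in ((-86,-50,147),(-74,-50,147),(-74,-120,147),(-86,-120,147)): print(wproj(W,b2w(q,np.array(P,float))))
g=im.sum(2)
u,v=np.round(wproj(W,b2w(q,np.array([-80,-85,147.])))).astype(int);print(u,v)
print("row",g[v,u-70:u+71:3]);print("col",g[max(v-40,0):v+41:2,u])
def c(im):
    p=im[200:217,286:303].astype(float);w=np.clip(p[...,2]-p[...,0]-20,0,None);w=np.where(w>15,w,0)
    y,x=np.mgrid[200:217,286:303];return (w*x).sum()/w.sum(),(w*y).sum()/w.sum(),w.sum()
print(c(manip.camera("side")))
E
```

```text
clock: 16.48
eef_pos: [518.8, 135.2, 125.2]
eef_rot: [3.141, 0.001, -0.033]
wrist_force: [-0.3, -0.2, 0.9]
finger_gap: 39.2
finger_force: 0.0
clock: 16.9
eef_pos: [519.0, 135.4, 187.2]
eef_rot: [-3.142, -0.001, -0.033]
wrist_force: [0.4, -0.2, 0.2]
finger_gap: 39.4
finger_force: 0.0
clock: 17.32
eef_pos: [508.9, 85.0, 186.5]
eef_rot: [3.141, -0.001, 0.584]
wrist_force: [1.2, -0.1, 0.4]
finger_gap: 39.0
finger_force: 0.0
clock: 17.73
eef_pos: [498.9, 34.9, 186.5]
eef_rot: [3.141, -0.0, 1.195]
wrist_force: [0.3, 0.5, -0.2]
finger_gap: 39.4
finger_force: 0.0
clock: 18.15
eef_pos: [498.6, -6.4, 186.5]
eef_rot: [3.141, 0.0, 1.806]
wrist_force: [0.4, -0.4, -0.2]
finger_gap: 39.1
finger_force: 0.0
clock: 18.57
eef_pos: [498.5, -5.9, 185.7]
eef_rot: [3.141, 0.0, 1.844]
wrist_force: [-0.4, -1.1, 0.5]
finger_gap: 39.5
finger_force: 0.0
[310.6367 175.139 ]
[327.4753 175.1012]
[327.0038 264.664 ]
[311.4464 264.6938]
319 222
row [485 481 498 488 475 585 649 648 651 646 642 641 644 631 634 635 632 632
 620 623 587 256 291 288 281 235 352 389 615 613 611 614 607 605 610 606
 609 607 610 602 605 610 627 645 643 643 641]
col [272 271 276 268 277 268 273 277 278 275 282 277 279 270 277 270 283 271
 288 273 274 278 280 287 284 273 287 287 280 278 286 285 287 280 279 275
 279 285 288 287 280]
(np.float64(293.5285714285714), np.float64(209.434693877551), np.float64(490.0))
```

The bar shows dark from columns 312 to 325 against a predicted 311 to 327, so the alignment is good. Descend and grip.

```bash
python3 -m inch '[{"gripper":0.42,"dx":0,"dy":0,"dz":-0.02,"wx":0,"wy":0,"wz":0},{"gripper":0.42,"dx":0,"dy":0,"dz":-0.04,"wx":0,"wy":0,"wz":0},{"gripper":0.42,"dx":0,"dy":0,"dz":-0.055,"wx":0,"wy":0,"wz":0},{"gripper":0.42,"dx":0,"dy":0,"dz":-0.061,"wx":0,"wy":0,"wz":0},{"gripper":0.42,"dx":0,"dy":0,"dz":-0.061,"wx":0,"wy":0,"wz":0}]'
python3 -m inch '[{"gripper":0,"dx":0,"dy":0,"dz":0,"wx":0,"wy":0,"wz":0},{"gripper":0,"dx":0,"dy":0,"dz":0,"wx":0,"wy":0,"wz":0},{"gripper":0,"dx":0,"dy":0,"dz":0,"wx":0,"wy":0,"wz":0},{"gripper":0,"dx":0,"dy":0,"dz":0,"wx":0,"wy":0,"wz":0},{"gripper":0,"dx":0,"dy":0,"dz":0,"wx":0,"wy":0,"wz":0}]' 15
python3 -m inch '[{"gripper":0,"dx":0,"dy":0,"dz":0,"wx":0,"wy":0,"wz":0},{"gripper":0,"dx":0.001,"dy":0.0003,"dz":0,"wx":0,"wy":0,"wz":0},{"gripper":0,"dx":0.002,"dy":0.0006,"dz":0,"wx":0,"wy":0,"wz":0},{"gripper":0,"dx":0.003,"dy":0.0008,"dz":0,"wx":0,"wy":0,"wz":0},{"gripper":0,"dx":0.004,"dy":0.0011,"dz":0,"wx":0,"wy":0,"wz":0}]'
```

```text
clock: 19.08
eef_pos: [497.9, -6.0, 123.4]
eef_rot: [-3.14, -0.001, 1.844]
wrist_force: [-0.1, 0.4, -0.2]
finger_gap: 39.8
finger_force: 0.0
clock: 19.5
eef_pos: [498.6, -6.1, 125.0]
eef_rot: [3.141, 0.0, 1.845]
wrist_force: [-1.5, -0.4, 3.2]
finger_gap: 11.7
finger_force: 15.0
clock: 19.92
eef_pos: [502.6, -5.0, 125.0]
eef_rot: [3.141, 0.0, 1.845]
wrist_force: [-2.3, 0.2, 6.0]
finger_gap: 11.6
finger_force: 15.0
```

```bash
python3 -m inch '[{"gripper":0,"dx":0.001,"dy":0.0003,"dz":0,"wx":0,"wy":0,"wz":0},{"gripper":0,"dx":0.002,"dy":0.0006,"dz":0,"wx":0,"wy":0,"wz":0},{"gripper":0,"dx":0.003,"dy":0.0008,"dz":0,"wx":0,"wy":0,"wz":0},{"gripper":0,"dx":0.005,"dy":0.0014,"dz":0,"wx":0,"wy":0,"wz":0},{"gripper":0,"dx":0.007,"dy":0.002,"dz":0,"wx":0,"wy":0,"wz":0}]'
```

```text
clock: 20.33
eef_pos: [509.6, -3.0, 125.0]
eef_rot: [3.141, 0.0, 1.845]
wrist_force: [-2.2, -0.4, 5.6]
finger_gap: 12.1
finger_force: 15.0
```

```bash
python3 -m inch '[{"gripper":0,"dx":0.008,"dy":0.0023,"dz":0,"wx":0,"wy":0,"wz":0},{"gripper":0,"dx":0.016,"dy":0.0045,"dz":0,"wx":0,"wy":0,"wz":0},{"gripper":0,"dx":0.024,"dy":0.0068,"dz":0,"wx":0,"wy":0,"wz":0},{"gripper":0,"dx":0.032,"dy":0.009,"dz":0,"wx":0,"wy":0,"wz":0},{"gripper":0,"dx":0.04,"dy":0.0113,"dz":0,"wx":0,"wy":0,"wz":0}]'
python3 -m inch '[{"gripper":0,"dx":0.008,"dy":0.0023,"dz":0,"wx":0,"wy":0,"wz":0},{"gripper":0,"dx":0.016,"dy":0.0045,"dz":0,"wx":0,"wy":0,"wz":0},{"gripper":0,"dx":0.024,"dy":0.0068,"dz":0,"wx":0,"wy":0,"wz":0},{"gripper":0,"dx":0.032,"dy":0.009,"dz":0,"wx":0,"wy":0,"wz":0},{"gripper":0,"dx":0.04,"dy":0.0113,"dz":0,"wx":0,"wy":0,"wz":0}]'
python3 -m inch '[{"gripper":0,"dx":0.001,"dy":0.0003,"dz":0,"wx":0,"wy":0,"wz":0},{"gripper":0,"dx":0.0025,"dy":0.0007,"dz":0,"wx":0,"wy":0,"wz":0},{"gripper":0,"dx":0.004,"dy":0.0011,"dz":0,"wx":0,"wy":0,"wz":0},{"gripper":0,"dx":0.0055,"dy":0.0016,"dz":0,"wx":0,"wy":0,"wz":0},{"gripper":0,"dx":0.007,"dy":0.002,"dz":0,"wx":0,"wy":0,"wz":0}]'
```

```text
clock: 20.75
eef_pos: [550.3, 8.3, 125.0]
eef_rot: [3.141, 0.001, 1.845]
wrist_force: [-2.1, -2.0, 6.6]
finger_gap: 11.8
finger_force: 15.0
clock: 21.17
eef_pos: [590.3, 19.5, 125.0]
eef_rot: [3.141, 0.001, 1.845]
wrist_force: [-1.5, -2.3, 7.4]
finger_gap: 12.0
finger_force: 15.0
clock: 21.58
eef_pos: [597.0, 21.4, 125.0]
eef_rot: [3.141, 0.001, 1.845]
wrist_force: [-1.6, -2.1, 7.1]
finger_gap: 11.8
finger_force: 15.0
```

```bash
python3 -m inch '[{"gripper":0,"dx":0.001,"dy":0.0003,"dz":0,"wx":0,"wy":0,"wz":0},{"gripper":0,"dx":0.002,"dy":0.0006,"dz":0,"wx":0,"wy":0,"wz":0},{"gripper":0,"dx":0.003,"dy":0.0008,"dz":0,"wx":0,"wy":0,"wz":0},{"gripper":0,"dx":0.004,"dy":0.0011,"dz":0,"wx":0,"wy":0,"wz":0},{"gripper":0,"dx":0.004,"dy":0.0011,"dz":0,"wx":0,"wy":0,"wz":0}]'
```

```text
clock: 22.0
eef_pos: [599.3, 22.1, 124.9]
eef_rot: [-3.138, 0.0, 1.845]
wrist_force: [-15.8, -5.8, 13.1]
finger_gap: 11.9
finger_force: 15.0
```

```bash
python3 -m inch '[{"gripper":0.42,"dx":0,"dy":0,"dz":0,"wx":0,"wy":0,"wz":0},{"gripper":0.42,"dx":0,"dy":0,"dz":0,"wx":0,"wy":0,"wz":0},{"gripper":0.42,"dx":0,"dy":0,"dz":0,"wx":0,"wy":0,"wz":0},{"gripper":0.42,"dx":0,"dy":0,"dz":0,"wx":0,"wy":0,"wz":0},{"gripper":0.42,"dx":0,"dy":0,"dz":0,"wx":0,"wy":0,"wz":0}]'
python3 -m inch '[{"gripper":0.42,"dx":0,"dy":0,"dz":0.005,"wx":0,"wy":0,"wz":0},{"gripper":0.42,"dx":0,"dy":0,"dz":0.02,"wx":0,"wy":0,"wz":0},{"gripper":0.42,"dx":0,"dy":0,"dz":0.04,"wx":0,"wy":0,"wz":0},{"gripper":0.42,"dx":0,"dy":0,"dz":0.065,"wx":0,"wy":0,"wz":0},{"gripper":0.42,"dx":0,"dy":0,"dz":0.09,"wx":0,"wy":0,"wz":0}]'
python3 -m inch '[{"gripper":0.42,"dx":0,"dy":0,"dz":0.01,"wx":0,"wy":0,"wz":0},{"gripper":0.42,"dx":0,"dy":0,"dz":0.01,"wx":0,"wy":0,"wz":0},{"gripper":0.42,"dx":0,"dy":0,"dz":0.01,"wx":0,"wy":0,"wz":0},{"gripper":0.42,"dx":0,"dy":0,"dz":0.01,"wx":0,"wy":0,"wz":0},{"gripper":0.42,"dx":0,"dy":0,"dz":0.01,"wx":0,"wy":0,"wz":0}]'
python3 - <<'E'
from h import *
s=manip.read_state();W=[s["eef_pos"],s["eef_rot"]];im=manip.camera("wrist");cv2.imwrite("pics/w8.png",im);g=im.sum(2)
q=[552.3,97.5,.2748]
for x in (-80+105-6,-80+105+6): print(wproj(W,b2w(q,np.array([x,-85,147.]))))
u,v=np.round(wproj(W,b2w(q,np.array([25,-85,147.])))).astype(int);print(u,v,[(k,g[v,k]) for k in range(u-24,u+25,2)])
def c(im):
    p=im[200:217,286:303].astype(float);w=np.clip(p[...,2]-p[...,0]-20,0,None);w=np.where(w>15,w,0)
    y,x=np.mgrid[200:217,286:303];return (w*x).sum()/w.sum(),(w*y).sum()/w.sum(),w.sum()
print(c(manip.camera("side")))
E
```

```text
clock: 22.42
eef_pos: [600.5, 22.8, 124.2]
eef_rot: [-3.141, -0.0, 1.845]
wrist_force: [0.4, 0.5, -0.0]
finger_gap: 38.4
finger_force: 0.0
clock: 22.83
eef_pos: [600.2, 22.8, 215.6]
eef_rot: [-3.141, -0.0, 1.845]
wrist_force: [0.5, 0.1, 0.2]
finger_gap: 39.5
finger_force: 0.0
clock: 23.25
eef_pos: [600.0, 22.7, 222.8]
eef_rot: [-3.139, -0.001, 1.845]
wrist_force: [-0.2, -1.0, -0.1]
finger_gap: 39.3
finger_force: 0.0
[311.7826 207.6215]
[325.781  207.6159]
319 208 [(295, np.uint64(653)), (297, np.uint64(648)), (299, np.uint64(659)), (301, np.uint64(652)), (303, np.uint64(657)), (305, np.uint64(652)), (307, np.uint64(657)), (309, np.uint64(653)), (311, np.uint64(408)), (313, np.uint64(296)), (315, np.uint64(334)), (317, np.uint64(318)), (319, np.uint64(310)), (321, np.uint64(309)), (323, np.uint64(264)), (325, np.uint64(352)), (327, np.uint64(447)), (329, np.uint64(434)), (331, np.uint64(483)), (333, np.uint64(645)), (335, np.uint64(646)), (337, np.uint64(647)), (339, np.uint64(641)), (341, np.uint64(645)), (343, np.uint64(646))]
(np.float64(293.54949494949494), np.float64(209.42828282828282), np.float64(495.0))
```

The handle sits at the fully open place (columns 311 to 325, as predicted). The latch is still down and the gripper is clear, so I'll hand in.

```bash
python3 -c "
from cell import manip
print(manip.sign_off())"
```

```text
the job is handed in; nothing more can be done
None
```

The lockbox is open and the job is handed in at about 23 s: dialled 4 then 9, latch dropped at about 58° (just short of number 2) with about 5 N felt, cover slid back to its stop, and the gripper clear of everything.

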